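# Tuck the drip strip under the drainer's flap and hold it down

## Task

Fit the steel drip strip to the glass drainer: slide its rear edge (the one farther from the black fin) squarely and centrally under the blue hinged flap until it is fully home against the stop behind, without lifting the flap. Then press the strip down so that the sprung grey bed sinks to its bottom, and finish while still holding it pressed flat; leave the glasses and crockery around it undisturbed.

Things in the scene. Friction and masses are not known exactly. Their poses are not given: they have to be found in the camera images.
- strip: Loose steel drip strip: flat plate 110 (x) x 150 (y) x 4 mm, about 0.15 kg, flat on the worktop at the start. Origin: centre of its underside; +x points to the rear edge (to be tucked), z up. To hold it: black upright fin, 40 mm long (x), 12 mm thick (y), centred at x = -25, y = 0 mm, top 38 mm above the underside. Pinch it across y from above; fingertips may rest on the plate.
- strip_edge (a point): Middle of the strip's rear edge, at half the plate's thickness: strip frame (55, 0, 2) mm. Axes as the strip's.
- drainer: Fixed white glass drainer, 220 x 220 mm. Origin at worktop height below the stop, the front face of its rear stand; +x points rearward (the strip slides in that way), y left, z up. The stand spans x = 0 to 75 mm, 45 mm high. In front of it lies the flat grey bed, x = -140 to -2, y = -94 to 94 mm; low side rails, 13 mm high, at y = -105 and 105 mm.
- stop (a point): Point on the stop face (the strip's rear edge touches it when home), middle of the width, at the height of the bed's top when the bed is up: drainer frame (0, 0, 21) mm. Axes as the drainer's.
- bed (a joint): How far the flat grey bed is pressed down, in m: 0 = up (top 21 mm above the worktop), 0.005 = fully down. Springs push it up: it begins to sink at about 3 N, fully down takes about 8 N. It stays level. The strip's own weight does not sink it.
- flap (a joint): Blue flap, rad: 0 = down (rest), grows as its front lip rises. Hinged at the stop face 30 mm above the worktop; 186 mm wide, 4 mm thick, lightly sprung shut (under 1 N lifts the lip). At rest its flat underside is 7 mm above the raised bed from drainer x = 0 to -38 mm, then curls up to a lip at x = -48 mm, about 11 mm above the raised bed.
- flap_lip (a point): Middle of the flap's front lip, upper side; drainer frame (-48, 0, 36) mm when the flap is down.
- shot_a: Small amber glass, 39 mm wide, 52 mm tall, standing loose on the drainer's rear stand near drainer x = 40, y = 60 mm; origin centre of its foot. Leave alone.
- shot_b: A second such glass on the rear stand, near drainer x = 40, y = -60 mm. Leave alone.
- mug: Teal mug, 68x99x73 mm, a bystander; origin centre of underside.
- jug: Brown jug, 62x90x93 mm, a bystander; origin centre of underside.
- vase: Amber glass tumbler, 64 mm wide, 110 mm tall, a bystander; origin centre of underside.
- spoon: Steel teaspoon, 130 mm long, a bystander lying on the worktop; origin centre of underside.

How it is judged:
On the way:
1. the strip's rear edge is home under the flap, square and centred, with the flap down (x of strip_edge in the frame of stop between -0.008 and 0.004 m and y of strip_edge in the frame of stop between -0.015 and 0.015 m and z of strip_edge in the frame of stop below 0.01 m and angle between the x axis of strip and the x axis of stop, either way round below 0.09 rad and value of joint flap below 0.15 rad), for 0.1 s.
At the end, for the whole second after the job is handed in: The strip's rear edge is within 8 mm of the stop under the flap, centred within 15 mm and square within 5 degrees; the flap is down (under 0.06 rad); the robot holds the strip flat (within 3 degrees), pressing the bed down by more than 3.5 of its 5 mm through the strip and nothing else, at rest (x of strip_edge in the frame of stop between -0.008 and 0.004 m and y of strip_edge in the frame of stop between -0.015 and 0.015 m and z of strip_edge in the frame of stop below 0.01 m and angle between the x axis of strip and the x axis of stop, either way round below 0.09 rad and value of joint flap below 0.06 rad and value of joint bed above 0.0035 m and angle between strip's own z axis and vertical below 0.05 rad and contact force between the fingers and strip above 2.5 N and contact force between strip and bed above 4 N and contact force between each of the arm, the fingers and bed below 0.5 N and linear speed of strip below 0.02 m/s); the arm keeps its last pose, push and grip.
It fails at once if the flap is lifted (more than 0.2 rad, about 9 mm at its lip) (value of joint flap above 0.2 rad).
It fails at once if a glass, mug, jug, tumbler or spoon is pushed more than 2 cm, or a glass, mug, jug or tumbler is tipped (distance of any of shot_a, shot_b, mug, jug, vase, spoon from where it was at the start of the episode above 0.02 m or angle between any of shot_a, shot_b, mug, jug, vase's own z axis and vertical above 0.4 rad).
It also fails if it takes over 48 s, if anything falls off the work surface, if the arm or the gripper's body presses on something with over 40 N, if the wrist force passes 120 N, or if a joint passes its speed limit or range.

## Robot

A 7-joint arm with a two-finger parallel gripper is mounted at the origin on a cart in front of the work surface, level with it; the furniture and walls round the work are solid. World frame = base frame: x ahead of the robot, y to its left, z up, the work surface at z = 0. Lengths are in m, angles in rad, forces in N, time in s.
With the tool pointing down it reaches from about 0.35 to 0.9 m from the base axis. Payload 8.1 kg.
Tool frame: the origin (TCP) lies between the finger pads; the fingertips stand 22 mm ahead of it and the grasp point (between the pads) lies 3 mm ahead of it; z points along the fingers, x is the direction in which the jaws open and shut, and the axes are right-handed (so a half turn about z gives the same grasp; the last joint's range is limited). The gripper opens to 92 mm and grips with 3 to 60 N. Pads are 19 mm wide; open, the fingers measure 130 mm over their backs; the gripper's body (75 mm by 190 mm) begins 47 mm behind the grasp point.
Start: joints at [-1.355, 0.434, 0.025, 1.573, -0.012, 1.134, -0.075], TCP at [0.196, 0.594, 0.249] pointing down, gripper open.
Joint ranges: [-2.62, 2.62], [-0.44, 2.09], [-1.27, 1.32], [0.08, 2.57], [-1.32, 4.46], [0.12, 2], [-2.74, 2.74]. Speed limits (rad/s): [2.22, 2.22, 3.01, 3.01, 3.14, 3.14, 3.14].

## Interface

Orientations are given as a rotation vector (axis times angle).
In Python, from cell import arm, vision, order gives the robot as it stands.
- The arm moves only by the tool apply_moves, never from a script. Its argument "commands" is a list of rows, each a list of 6 numbers: the shift along the tool's x, y, z in cm, then the turn, a rotation vector about the tool's x, y, z in rad. A call has 1 to 5 rows; each row shifts and turns the commanded pose from where the row before left it, along the tool's axes as they then stand; what a row does not reach is not made up. A row lasts 1/10 s, in which the tool goes at most 50 mm and 8.59 degrees, less where a joint would pass 70% of its speed; a pose out of reach is approached as far as the arm can. A call with a gripper value outside its range is refused whole. "claw" is the closure, from -1 (fully open) to 1 (shut), so that 0 is half open, set as the call begins (left out, the last holds). The fingers move at their own pace and stop on an object; "newtons" is the grip in N (left out, the last holds). Time passes only in rows, so rows that do not move let the fingers close. It gives the time, the measured TCP pose, the force and the opening at its end, in the units of the state.
- arm.observe(): the state, without advancing time (a new reading comes with each control period).
- vision.get_image(name): name is "scene" or "top"; returns (picture, depth): 400x640x3 uint8, red, green, blue; 400x640 float32, m along the optical axis (not along the pixel's ray), 0 where there is no reading.
- vision.get_calibration(name): a dict with "K" (3x3 intrinsics, pixels), "R" (3x3) and "t" (3): a world point X has camera coordinates R X + t. Camera axes: x right, y down, z forward; pixel columns grow to the right and rows downward; lengths in m; the calibration is good to about 2 mm. A picture is of the moment at which its call begins. get_calibration takes no time and is no camera call.
- order.sign_off(): hands the job in, once; it reports no verdict.
The state is a dict: "clock": time; "joints": joint angles; "dq": joint speeds; "joint_efforts": joint torques, N m; "position": TCP position; "ee_rot": TCP orientation; "force": force on the tool from outside, world axes, zero at the start; "ft_torque": the same for the moment, N m; "width": opening from 0.0 (shut) to 1.0 (fully open).
Only numpy, scipy, OpenCV 4.12 (cv2) and the standard library are available. Lean on these libraries where they do the work, as an engineer would, in place of code of your own. Each camera call takes 0.05 s, during which the arm holds its last target.

## Working session

There is one attempt and no reset: what is moved stays moved. The work goes in short steps, Python scripts to look and compute and a tool call to move; the robot and the scene stay as the last step left them, time stands still between calls to the robot, and variables do not carry over. Pictures are saved under pics/ and viewed, and the job is handed in when it is done.

Besides the shell and the picture viewer there is one more tool, called after ">>>" as name(argument=value, ...) on one line, values as JSON. apply_moves: Moves the arm, as the interface text tells. Its arguments: {"type":"object","properties":{"commands":{"type":"array","items":{"type":"array","items":{"type":"number"}}},"claw":{"type":"number"},"newtons":{"type":"number"}},"required":["commands"]}

```bash
ls; mkdir -p pics; python3 - <<'E'
from cell import arm,vision
import cv2,numpy as np
s=arm.observe();print(s)
for n in("scene","top"):
    im,d=vision.get_image(n);np.savez(f"pics/{n}0.npz",im=im,d=d);cv2.imwrite(f"pics/{n}0.png",im[:,:,::-1]);print(n,vision.get_calibration(n))
E
```

```text
pics
{'clock': 0.0, 'joints': array([-1.35463853,  0.43520942,  0.02496551,  1.57410263, -0.01160903,
        1.13396651, -0.07509936]), 'dq': array([-0.00119504,  0.00041168,  0.00177526,  0.00069729, -0.0005624 ,
        0.00127354,  0.00048457]), 'joint_efforts': array([-1.97438594e-04, -6.67848802e+01,  9.84845683e-01, -3.14457786e+01,
       -6.05439884e-02,  4.28511982e-02,  1.71905972e-04]), 'position': array([0.19576388, 0.59305463, 0.24795113]), 'ee_rot': array([ 2.54508781e+00,  1.84006020e+00, -1.83539846e-03]), 'force': array([-0.02709877,  0.80525389, -0.32375025]), 'ft_torque': array([-0.04075467,  0.03931991, -0.04239437]), 'width': 1.0024937028796308}
scene {'K': array([[367.11562315,   0.        , 321.42336691],
       [  0.        , 367.11562315, 195.15191814],
       [  0.        ,   0.        ,   1.        ]]), 'R': array([[ 0.71855885, -0.69501278, -0.0251078 ],
       [-0.39663451, -0.37988223, -0.83568568],
       [ 0.57127422,  0.61044797, -0.54863379]]), 't': array([-0.3425299 ,  0.27690551,  0.94869156])}
top {'K': array([[461.69176872,   0.        , 314.59210169],
       [  0.        , 461.69176872, 201.65308201],
       [  0.        ,   0.        ,   1.        ]]), 'R': array([[-1.29445407e-02, -9.99913752e-01, -2.21957661e-03],
       [-9.81700127e-01,  1.31304652e-02, -1.89980134e-01],
       [ 1.89992892e-01, -2.80246931e-04, -9.81785426e-01]]), 't': array([0.04774786, 0.5408095 , 1.36138775])}
```

View pics/scene0.png

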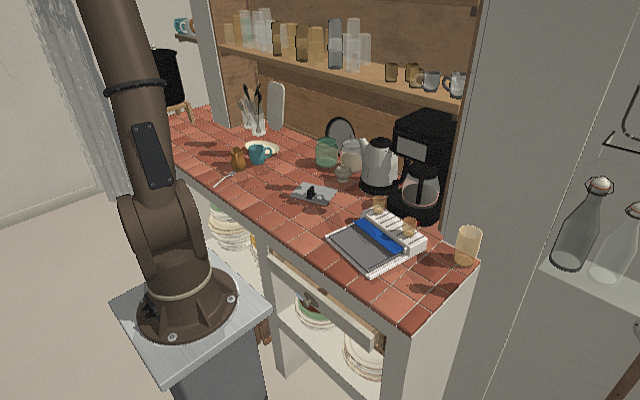

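View pics/top0.png

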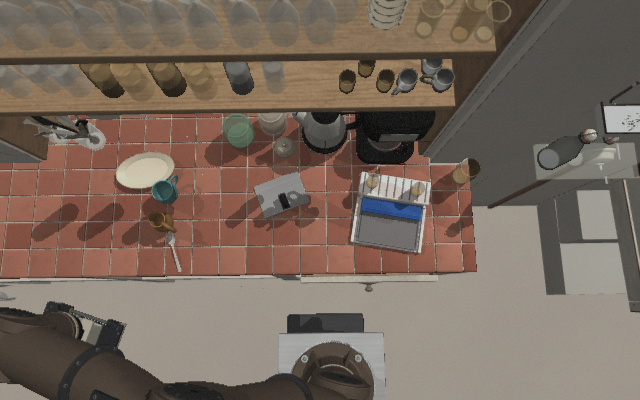

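```bash
python3 - <<'E'
import cv2,numpy as np
im=cv2.imread("pics/top0.png")
c=im[160:270,240:440];cv2.imwrite("pics/c1.png",cv2.resize(c,None,fx=4,fy=4,interpolation=cv2.INTER_CUBIC))
E
```

```text
(no output)
```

View pics/c1.png

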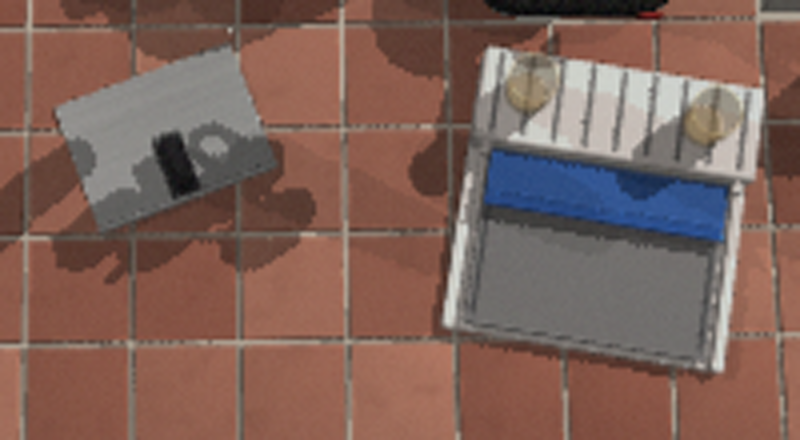

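```bash
cat > h.py <<'E'
import numpy as np,cv2
from cell import arm,vision
from scipy.optimize import least_squares
from scipy.spatial.transform import Rotation as Ro
def ray(n,uv,z):
    c=vision.get_calibration(n);R,t,K=c["R"],c["t"],c["K"]
    d=R.T@np.linalg.inv(K)@np.array([uv[0],uv[1],1.]);o=-R.T@t
    return o+d*(z-o[2])/d[2]
def proj(n,X):
    c=vision.get_calibration(n);p=c["K"]@(c["R"]@np.asarray(X)+c["t"]);return p[:2]/p[2]
def fit(obs,x0):
    # obs: list of (cam, uv, local pt); pose x,y,yaw
    def f(p):
        R=Ro.from_euler('z',p[2]).as_matrix()
        return np.concatenate([proj(n,R@np.array(l)+[p[0],p[1],0])-uv for n,uv,l in obs])
    r=least_squares(f,x0,loss='soft_l1');return r.x,r.fun.reshape(-1,2)
E
python3 - <<'E'
from h import *
def c(u,v):return ((u+.5)/4-.5+240,(v+.5)/4-.5+160)
d=np.load("pics/top0.npz")["d"]
T="top"
s=[(T,c(57,107),(.055,.075,.004)),(T,c(236,47),(.055,-.075,.004)),(T,c(277,163),(-.055,-.075,.002)),(T,c(103,232),(-.055,.075,.002))]
for o in s: print(ray(T,o[1],.004))
print(fit(s,[.5,.1,.3]))
dr=[(T,c(487,47),(.075,.110,.045)),(T,c(765,88),(.075,-.110,.045)),(T,c(752,180),(0,-.110,.045)),(T,c(444,328),(-.145,.11,.006)),(T,c(722,372),(-.145,-.11,.006))]
for o in dr: print(ray(T,o[1],o[2][2]))
print(fit(dr,[.5,-.2,-.15]))
print("fin",ray(T,c(167,133),.038),ray(T,c(176,192),.038))
E
```

```text
[0.60285665 0.23352947 0.004     ]
[0.65026199 0.09054753 0.004     ]
[0.55502659 0.05867442 0.004     ]
[0.50154798 0.19612339 0.004     ]
(array([0.57765348, 0.14462144, 0.34245082]), array([[-0.0592029 , -0.43306071],
       [-0.59990969, -1.31575175],
       [ 1.02097831,  1.34441812],
       [-0.14823676,  0.37968783]]))
[ 0.63683846 -0.1063398   0.045     ]
[ 0.60114896 -0.32070547  0.045     ]
[ 0.52878884 -0.30632389  0.045     ]
[ 0.422178   -0.06978823  0.006     ]
[ 0.38525247 -0.28386364  0.006     ]
(array([ 0.54617207, -0.20033945, -0.16681787]), array([[-0.66431654, -0.47598313],
       [ 0.16662815, -0.22745885],
       [ 0.82744195,  0.27162526],
       [-0.63610164,  0.24217497],
       [ 0.28788284,  0.10402586]]))
fin [0.57320651 0.14335134 0.038     ] [0.52659718 0.13637696 0.038     ]
```

```bash
cat >> h.py <<'E'
def togo(x,y,z,yawx,local=True):
    """tool-frame shift (cm) & turn to reach TCP target with tool down, tool x at angle yawx"""
    s=arm.observe();R=Ro.from_rotvec(s["ee_rot"]).as_matrix()
    Rt=np.array([[np.cos(yawx),np.sin(yawx),0],[np.sin(yawx),-np.cos(yawx),0],[0,0,-1]]).T.copy()
    Rt=np.column_stack([[np.cos(yawx),np.sin(yawx),0],[np.sin(yawx),-np.cos(yawx),0],[0,0,-1]])
    print("t",round(s["clock"],2),"pos",s["position"].round(4),"shift cm",(R.T@(np.array([x,y,z])-s["position"])*100).round(2),"turn",Ro.from_matrix(R.T@Rt).as_rotvec().round(3),"F",s["force"].round(1),"w",round(s["width"],3),"j",s["joints"].round(2))
E
python3 - <<'E'
from h import *
togo(.553,.138,.15,.342+np.pi/2)
d=np.load("pics/top0.npz")["d"]
c=vision.get_calibration("top")
for u,v in [(280,105),(400,105),(420,60),(285,100),(330,120),(390,150),(410,125)]:
    z=d[v,u];X=c["R"].T@(z*np.linalg.inv(c["K"])@[u,v,1]-c["t"]);print(u,v,X.round(3))
E
```

```text
t 0.1 pos [0.1958 0.5931 0.248 ] shift cm [-32.    48.18   9.85] turn [-0.     0.001 -0.661] F [ 0.1 -0.4 -0.4] w 1.006 j [-1.35  0.44  0.02  1.57 -0.01  1.13 -0.08]
280 105 [0.705 0.119 0.414]
400 105 [ 0.702 -0.164  0.41 ]
420 60 [ 0.817 -0.218  0.41 ]
285 100 [0.718 0.108 0.412]
330 120 [ 0.753 -0.007  0.185]
390 150 [ 0.706 -0.199  0.041]
410 125 [ 0.685 -0.205  0.32 ]
```

>>> apply_moves(commands=[[-2,3,0,0,0,0],[-2,3,0,0,0,0],[-2,3,0,0,0,0],[-2,3,0,0,0,0],[-2,3,0,0,0,0]], claw=-1)

```text
clock: 0.6
position: [0.3076, 0.4501, 0.2484]
ee_rot: [2.546, 1.84, -0.001]
force: [0.5, -0.4, -0.4]
width: 0.999
```

>>> apply_moves(commands=[[-2.2,3.3,0,0,0,0],[-2.2,3.3,0,0,0,0],[-2.2,3.3,0,0,0,0],[-2.2,3.3,0,0,0,0],[-2.2,3.3,0,0,0,0]])

```text
clock: 1.1
position: [0.4298, 0.2938, 0.2486]
ee_rot: [-2.546, -1.841, 0.001]
force: [0.7, 0.2, 0.2]
width: 1.002
```

>>> apply_moves(commands=[[-2.2,3.3,0,0,0,0],[-2.2,3.3,0,0,0,0],[-2.2,3.3,0,0,0,0],[-2.2,3.3,0,0,0,0],[-2.0,3.0,0,0,0,0]])

```text
clock: 1.6
position: [0.5499, 0.1401, 0.2485]
ee_rot: [2.546, 1.84, -0.001]
force: [0.3, 0.6, 0.5]
width: 0.998
```

>>> apply_moves(commands=[[0,0,0,0,0,-0.13],[0,0,0,0,0,-0.13],[0,0,0,0,0,-0.13],[0,0,0,0,0,-0.13],[0,0,0,0,0,-0.13]])

```text
clock: 2.1
position: [0.5489, 0.1419, 0.2483]
ee_rot: [-1.818, -2.562, 0.001]
force: [-0.3, 0.1, -0.2]
width: 0.999
```

```bash
python3 - <<'E'
from h import *
togo(.553,.138,.08,.342+np.pi/2)
E
```

```text
t 2.1 pos [0.5489 0.1419 0.2483] shift cm [-0.51  0.27 16.83] turn [-0.001 -0.    -0.005] F [-0.3  0.1 -0.2] w 0.999 j [-0.43  0.34  0.11  1.72 -0.04  1.08  1.6 ]
```

>>> apply_moves(commands=[[-0.1,0.05,3.5,0,0,0],[-0.1,0.05,3.5,0,0,0],[-0.1,0.05,3.5,0,0,0],[-0.1,0.05,3.5,0,0,0],[-0.1,0.05,2.5,0,0,0]])

```text
clock: 2.6
position: [0.552, 0.1377, 0.0813]
ee_rot: [-1.824, -2.556, 0.003]
force: [0.6, -0.2, -0.5]
width: 1.002
```

```bash
python3 - <<'E'
from h import *
im,d=vision.get_image("scene")
c=im[150:240,260:360,::-1];cv2.imwrite("pics/s1.png",cv2.resize(c,None,fx=6,fy=6,interpolation=cv2.INTER_CUBIC))
im,d=vision.get_image("top")
c=im[140:250,220:400,::-1];cv2.imwrite("pics/t1.png",cv2.resize(c,None,fx=4,fy=4,interpolation=cv2.INTER_CUBIC))
togo(.553,.138,.03,.342+np.pi/2)
E
```

```text
t 2.7 pos [0.5507 0.1372 0.0803] shift cm [0.   0.28 5.03] turn [-0.007  0.    -0.011] F [-0.3 -0.4  0.2] w 0.998 j [-0.4   0.54  0.09  1.89 -0.07  0.72  1.63]
```

View pics/s1.png

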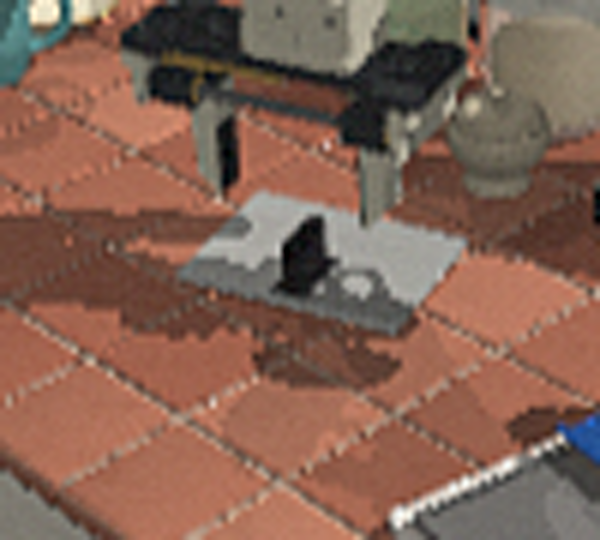

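View pics/t1.png

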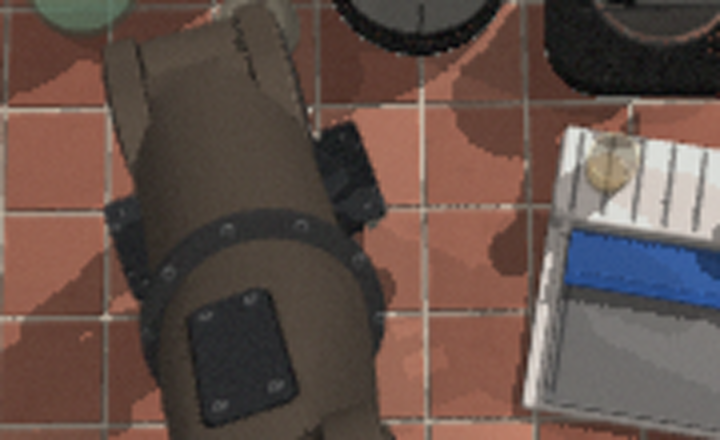

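```bash
python3 - <<'E'
from h import *
def c(u,v):return ((u+.5)/4-.5+240,(v+.5)/4-.5+160)
def e(u,v):return ((u+.5)/6-.5+260,(v+.5)/6-.5+150)
T="top";S="scene"
s=[(T,c(57,107),(.055,.075,.004)),(T,c(236,47),(.055,-.075,.004)),(T,c(277,163),(-.055,-.075,.002)),(T,c(103,232),(-.055,.075,.002)),
(S,e(262,192),(.055,.075,.004)),(S,e(467,240),(.055,-.075,.004)),(S,e(395,330),(-.055,-.075,.002)),(S,e(180,275),(-.055,.075,.002))]
p,r=fit(s,[.57,.14,.34]);print(p,r.round(2))
p,r=fit(s[4:],[.57,.14,.34]);print(p,r.round(2))
for z in(.004,.038):
  for x in(-.045,-.005):
    for y in (-.006,.006):
      R=Ro.from_euler('z',p[2]).as_matrix();q=proj(S,R@[x,y,z]+[p[0],p[1],0]);print(((q-[260,150]+.5)*6-.5).round())
im=cv2.imread("pics/scene0.png")[200:285,310:440];cv2.imwrite("pics/s2.png",cv2.resize(im,None,fx=6,fy=6,interpolation=cv2.INTER_CUBIC))
E
```

```text
[0.57767127 0.1449289  0.34368437] [[-0.17 -0.4 ]
 [-0.73 -1.34]
 [ 0.93  1.31]
 [-0.22  0.4 ]
 [-0.04 -0.51]
 [ 0.88 -0.13]
 [ 0.17  0.6 ]
 [-0.64  0.23]]
[0.57801776 0.14576329 0.34536066] [[-0.15 -0.61]
 [ 0.77 -0.27]
 [ 0.11  0.46]
 [-0.71  0.13]]
[300. 295.]
[282. 290.]
[330. 262.]
[313. 257.]
[297. 247.]
[280. 243.]
[328. 215.]
[310. 211.]
```

View pics/s2.png

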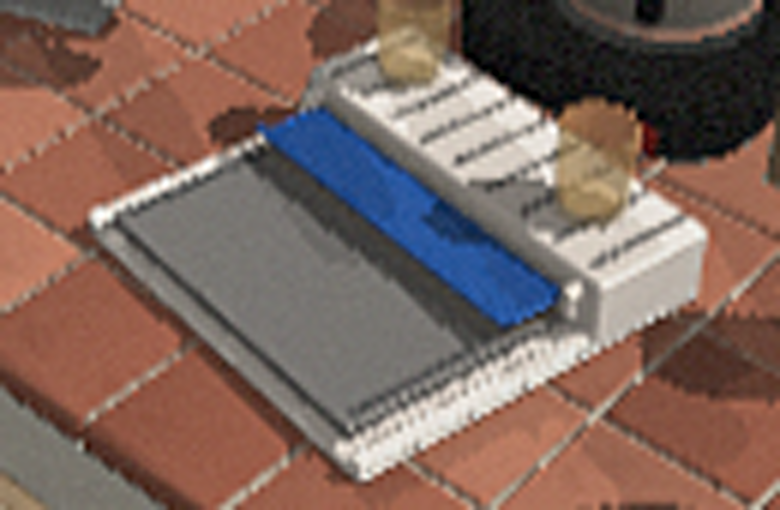

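```bash
python3 - <<'E'
from h import *
def c(u,v):return ((u+.5)/4-.5+240,(v+.5)/4-.5+160)
def e(u,v):return ((u+.5)/6-.5+310,(v+.5)/6-.5+200)
T="top";S="scene"
dr=[(T,c(487,47),(.075,.110,.045)),(T,c(765,88),(.075,-.110,.045)),(T,c(752,180),(0,-.110,.045)),
(T,c(483,200),(-.048,.093,.036)),(T,c(723,241),(-.048,-.093,.036)),
(S,e(262,128),(-.048,.093,.036)),(S,e(508,326),(-.048,-.093,.036)),(S,e(597,285),(0,-.11,.045)),(S,e(706,235),(.075,-.11,.045)),(S,e(332,85),(0,.11,.045)),(S,e(598,343),(0,-.11,.0))]
for a in(dr,dr[:5],dr[5:]):
  p,r=fit(a,[.546,-.2,-.167]);print(p,r.round(2))
togo(.5542,.1365,.03,.344+np.pi/2)
E
```

```text
[ 0.54724657 -0.20107602 -0.17720239] [[-0.14 -1.13]
 [ 0.59 -0.18]
 [ 1.    0.29]
 [ 0.27  0.36]
 [ 0.21 -0.16]
 [-0.91 -0.37]
 [-1.11 -0.78]
 [ 1.1   0.28]
 [ 1.44 -1.36]
 [-4.04 -3.25]
 [-0.74  2.41]]
[ 0.54681751 -0.19989037 -0.17504677] [[-0.58 -0.92]
 [ 0.18 -0.12]
 [ 0.64  0.35]
 [-0.09  0.57]
 [-0.13 -0.07]]
[ 0.54769752 -0.20366891 -0.19195765] [[ 0.   -0.35]
 [-0.8  -0.37]
 [ 1.55  0.86]
 [ 2.2  -0.63]
 [-2.95 -3.15]
 [-0.31  2.99]]
t 2.7 pos [0.5507 0.1372 0.0803] shift cm [-0.18  0.34  5.03] turn [-0.007  0.    -0.013] F [-0.3 -0.4  0.2] w 0.998 j [-0.4   0.54  0.09  1.89 -0.07  0.72  1.63]
```

>>> apply_moves(commands=[[-0.1,0.2,1.5,0,0,-0.013],[-0.1,0.14,1.5,0,0,0],[0,0,1.5,0,0,0],[0,0,0.7,0,0,0],[0,0,0,0,0,0]])

```text
clock: 3.2
position: [0.5567, 0.1372, 0.031]
ee_rot: [-1.808, -2.568, 0.001]
force: [0.4, -0.4, 0.6]
width: 0.995
```

```bash
python3 - <<'E'
from h import *
togo(.5542,.1365,.027,.344+np.pi/2)
im,d=vision.get_image("scene")
c=im[150:240,260:360,::-1];cv2.imwrite("pics/s3.png",cv2.resize(c,None,fx=6,fy=6,interpolation=cv2.INTER_CUBIC))
E
```

```text
t 3.2 pos [0.5567 0.1372 0.031 ] shift cm [ 0.02 -0.26  0.4 ] turn [-0.001 -0.     0.   ] F [ 0.4 -0.4  0.6] w 0.995 j [-0.39  0.62  0.07  1.91 -0.07  0.62  1.65]
```

View pics/s3.png

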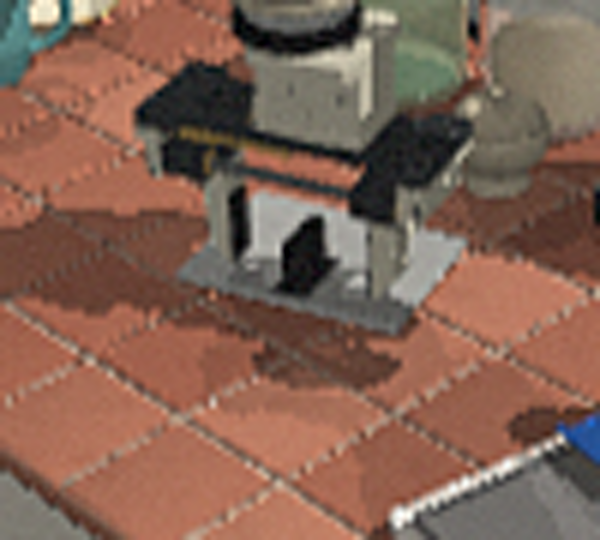

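>>> apply_moves(commands=[[0,-0.2,0.3,0,0,0],[0,0,0,0,0,0]])

```text
clock: 3.45
position: [0.5551, 0.1367, 0.029]
ee_rot: [1.808, 2.569, 0.001]
force: [-0.7, 1.0, 0.4]
width: 1.004
```

>>> apply_moves(commands=[[0,0,0,0,0,0],[0,0,0,0,0,0],[0,0,0,0,0,0],[0,0,0,0,0,0],[0,0,0,0,0,0]], claw=1, newtons=40)

```text
clock: 3.95
position: [0.5552, 0.1367, 0.0288]
ee_rot: [1.808, 2.569, 0.0]
force: [0.2, 0.5, 0.2]
width: 0.612
```

>>> apply_moves(commands=[[0,0,0,0,0,0],[0,0,0,0,0,0],[0,0,0,0,0,0],[0,0,0,0,0,0],[0,0,0,0,0,0]])

```text
clock: 4.45
position: [0.5551, 0.1366, 0.0287]
ee_rot: [-1.808, -2.569, -0.0]
force: [-1.0, 0.6, -0.3]
width: 0.176
```

>>> apply_moves(commands=[[0,0,0,0,0,0],[0,0,0,0,0,0],[0,0,0,0,0,0]])

```text
clock: 4.75
position: [0.5551, 0.1367, 0.0287]
ee_rot: [-1.808, -2.569, -0.0]
force: [0.3, 1.5, -0.5]
width: 0.128
```

>>> apply_moves(commands=[[0,0,-1,0,0,0],[0,0,-1.5,0,0,0],[0,0,-1.5,0,0,0],[0,0,-1.5,0,0,0],[0,0,-1.5,0,0,0]])

```text
clock: 5.25
position: [0.5551, 0.1365, 0.1]
ee_rot: [1.808, 2.569, 0.0]
force: [-1.1, 0.2, -2.3]
width: 0.13
```

```bash
python3 - <<'E'
from h import *
# drainer pose, strip pre-insert: rear edge at drainer x=-0.065 ; grasp offset from strip origin (-.0255)
p=np.array([.5468,-.200]);th=-.172
a=np.array([np.cos(th),np.sin(th)])
for e in(-.075,0):
  q=p+a*(e-.055-.0245);print(q.round(4));togo(q[0],q[1],.105,th+np.pi/2)
im,d=vision.get_image("scene")
c=im[130:240,260:360,::-1];cv2.imwrite("pics/s4.png",cv2.resize(c,None,fx=5,fy=5,interpolation=cv2.INTER_CUBIC))
E
```

```text
[ 0.3946 -0.1736]
t 5.25 pos [0.5551 0.1365 0.1   ] shift cm [-23.77 -25.57  -0.5 ] turn [0.    0.    0.516] F [-1.1  0.2 -2.3] w 0.13 j [-0.4   0.51  0.09  1.87 -0.06  0.76  1.64]
[ 0.4685 -0.1864]
t 5.25 pos [0.5551 0.1365 0.1   ] shift cm [-27.47 -19.04  -0.5 ] turn [0.    0.    0.516] F [-1.1  0.2 -2.3] w 0.13 j [-0.4   0.51  0.09  1.87 -0.06  0.76  1.64]
```

View pics/s4.png

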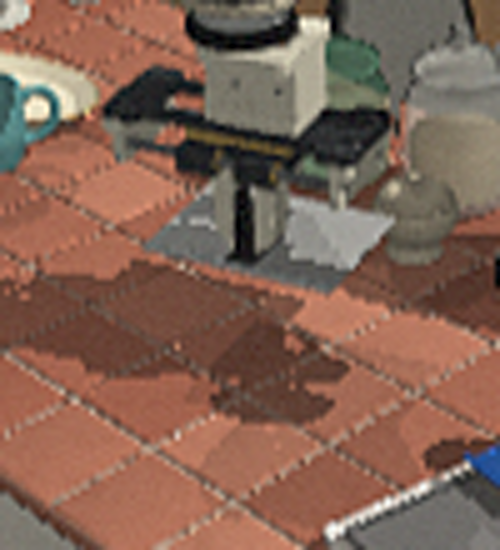

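>>> apply_moves(commands=[[-1.4,-1.6,0,0,0,0],[-2.4,-2.6,0,0,0,0],[-2.4,-2.6,0,0,0,0],[-2.4,-2.6,0,0,0,0],[-2.4,-2.6,0,0,0,0]])

```text
clock: 5.8
position: [0.4785, -0.0086, 0.0989]
ee_rot: [1.808, 2.569, 0.0]
force: [0.4, -0.4, -0.5]
width: 0.124
```

>>> apply_moves(commands=[[-2.4,-2.6,0,0,0,0],[-2.4,-2.6,0,0,0,0],[-2.4,-2.6,0,0,0,0],[-2.4,-2.6,0,0,0,0],[-2.0,-2.0,0,0,0,0]])

```text
clock: 6.3
position: [0.4003, -0.1602, 0.0989]
ee_rot: [1.81, 2.568, -0.001]
force: [0.5, -0.3, -1.0]
width: 0.128
```

>>> apply_moves(commands=[[-1.0,-1.0,0,0,0,0.06],[0,0,0,0,0,0.13],[0,0,0,0,0,0.13],[0,0,0,0,0,0.13],[0,0,0,0,0,0.066]])

```text
clock: 6.8
position: [0.3962, -0.1706, 0.0988]
ee_rot: [2.411, 2.014, 0.001]
force: [0.5, -0.4, -1.9]
width: 0.131
```

>>> apply_moves(commands=[[0,0,0,0,0,0],[0,0,0,0,0,0]])

```text
clock: 7.0
position: [0.396, -0.1708, 0.0988]
ee_rot: [2.402, 2.025, 0.0]
force: [0.8, 0.1, -1.0]
width: 0.128
```

```bash
python3 - <<'E'
from h import *
togo(.3946,-.1736,.07,-.172+np.pi/2)
im,d=vision.get_image("scene")
c=im[170:290,300:440,::-1];cv2.imwrite("pics/s5.png",cv2.resize(c,None,fx=5,fy=5,interpolation=cv2.INTER_CUBIC))
im,d=vision.get_image("top")
c=im[150:280,300:460,::-1];cv2.imwrite("pics/t5.png",cv2.resize(c,None,fx=4,fy=4,interpolation=cv2.INTER_CUBIC))
E
```

```text
t 7.0 pos [ 0.396  -0.1708  0.0988] shift cm [-0.3  -0.09  2.88] turn [ 0.    -0.     0.002] F [ 0.8  0.1 -1. ] w 0.128 j [ 0.09  0.34  0.25  2.21 -0.14  0.6   1.84]
```

View pics/s5.png

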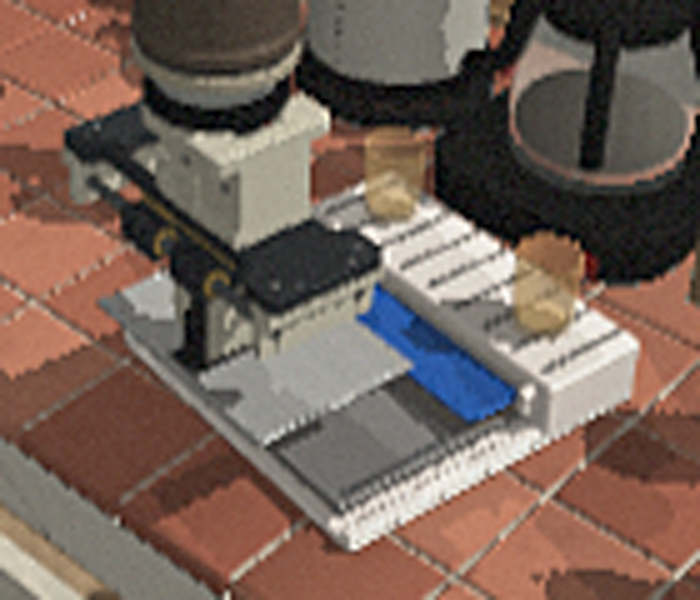

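View pics/t5.png

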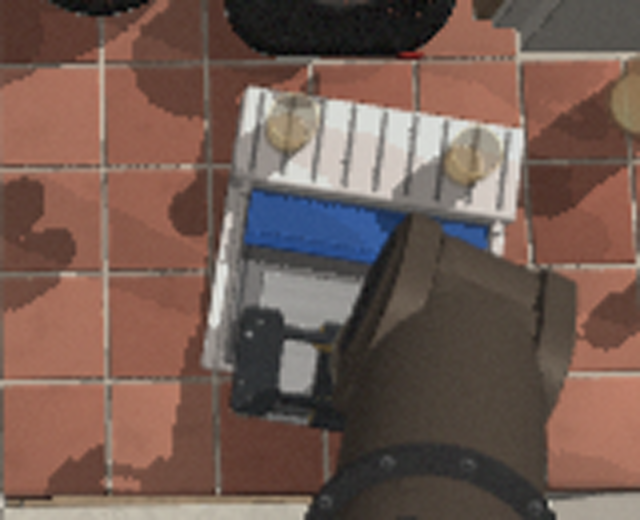

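>>> apply_moves(commands=[[-0.3,-0.1,1.5,0,0,0],[0,0,1.5,0,0,0],[0,0,1.0,0,0,0],[0,0,0.4,0,0,0],[0,0,0,0,0,0]])

```text
clock: 7.6
position: [0.3939, -0.1739, 0.0544]
ee_rot: [-2.403, -2.022, 0.001]
force: [0.3, -1.3, -1.2]
width: 0.129
```

```bash
python3 - <<'E'
from h import *
togo(.3946,-.1736,.0497,-.172+np.pi/2)
im,d=vision.get_image("scene")
c=im[180:280,310:430,::-1];cv2.imwrite("pics/s6.png",cv2.resize(c,None,fx=6,fy=6,interpolation=cv2.INTER_CUBIC))
im,d=vision.get_image("top")
c=im[150:280,320:460,::-1];cv2.imwrite("pics/t6.png",cv2.resize(c,None,fx=4,fy=4,interpolation=cv2.INTER_CUBIC))
E
```

```text
t 7.6 pos [ 0.3939 -0.1739  0.0544] shift cm [0.04 0.07 0.47] turn [-0.001 -0.     0.   ] F [ 0.3 -1.3 -1.2] w 0.129 j [ 0.13  0.43  0.21  2.25 -0.19  0.48  1.88]
```

View pics/s6.png

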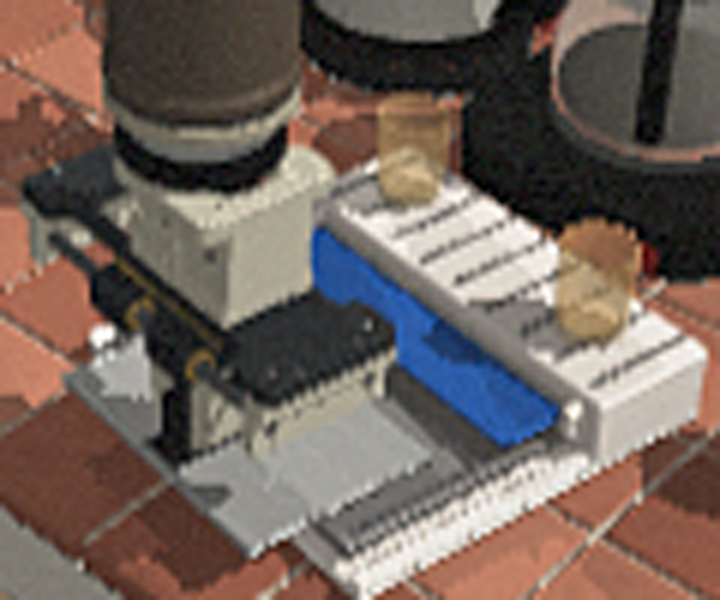

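```bash
python3 - <<'E'
from h import *
def e(u,v):return ((u+.5)/6-.5+310,(v+.5)/6-.5+180)
S="scene";z=.0257
s=[(S,e(65,378),(-.055,.075,z+.002)),(S,e(252,555),(-.055,-.075,z+.002)),(S,e(437,462),(.055,-.075,z+.004))]
p,r=fit(s,[.42,-.18,-.17]);print(p,r.round(2))
# drainer by lip ends & stand corners (scene)
q=np.array([.5468,-.200]);th=-.172
R=Ro.from_euler('z',th).as_matrix()
print("strip in drainer",R[:2,:2].T@(p[:2]-q))
for l in [(-.048,.093,.036),(-.048,-.093,.036),(0,-.093,.034),(.075,-.11,.045),(0,-.11,.045),(-.14,-.094,.021),(-.14,.105,.013)]:
    u=proj(S,R@np.array(l)+[q[0],q[1],0]);print(l,((u-[310,180]+.5)*6-.5).round())
for l in [(.055,.075,z+.004),(.055,-.075,z+.004),(-.055,-.075,z+.002),(-.055,.075,z+.002)]:
    u=proj(S,R@(np.array(l)-[.13,0,0])+[q[0],q[1],0]);print(l,((u-[310,180]+.5)*6-.5).round())
E
```

```text
[ 0.41926829 -0.18230298 -0.18654868] [[ 0.2  -0.02]
 [-0.3   0.58]
 [ 0.12 -0.62]]
strip in drainer [-0.12867881 -0.00439157]
(-0.048, 0.093, 0.036) [254. 246.]
(-0.048, -0.093, 0.036) [500. 441.]
(0, -0.093, 0.034) [574. 404.]
(0.075, -0.11, 0.045) [712. 345.]
(0, -0.11, 0.045) [602. 406.]
(-0.14, -0.094, 0.021) [349. 547.]
(-0.14, 0.105, 0.013) [ 99. 333.]
(0.055, 0.075, 0.0297) [234. 291.]
(0.055, -0.075, 0.0297) [430. 452.]
(-0.055, -0.075, 0.027700000000000002) [245. 554.]
(-0.055, 0.075, 0.027700000000000002) [ 58. 376.]
```

View pics/t6.png

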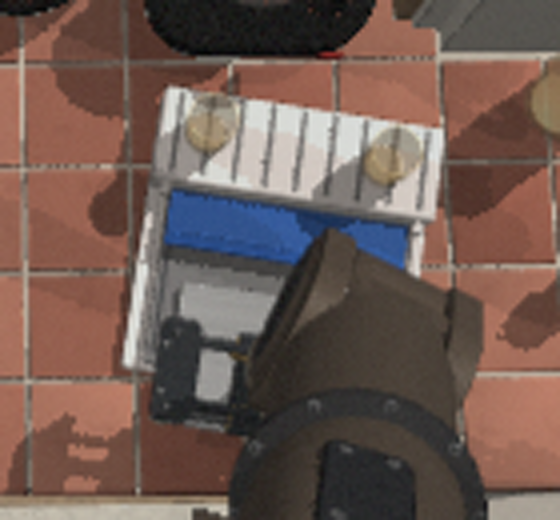

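>>> apply_moves(commands=[[0,0,0.2,0,0,0],[0,0,0.2,0,0,0],[0,0,0,0,0,0],[0,0,0,0,0,0]])

```text
clock: 8.1
position: [0.3942, -0.1739, 0.0508]
ee_rot: [-2.404, -2.023, -0.0]
force: [-0.6, 0.0, -0.6]
width: 0.127
```

>>> apply_moves(commands=[[0,0,0.1,0,0,0],[0,0,0,0,0,0],[0,0,0,0,0,0]])

```text
clock: 8.4
position: [0.3942, -0.174, 0.0497]
ee_rot: [-2.404, -2.023, -0.0]
force: [0.0, -0.3, -1.3]
width: 0.128
```

```bash
python3 - <<'E'
from h import *
togo(.4685,-.1864,.0497,-.172+np.pi/2)
E
```

```text
t 8.4 pos [ 0.3942 -0.174   0.0497] shift cm [0.05 7.54 0.  ] turn [-0. -0.  0.] F [ 0.  -0.3 -1.3] w 0.128 j [ 0.13  0.43  0.21  2.25 -0.19  0.47  1.89]
```

>>> apply_moves(commands=[[0,0.5,0.05,0,0,0],[0,0.5,0,0,0,0],[0,0.5,0,0,0,0],[0,0.5,0,0,0,0],[0,0.5,0,0,0,0]])

```text
clock: 8.9
position: [0.4192, -0.1783, 0.0492]
ee_rot: [-2.404, -2.023, 0.0]
force: [-1.8, -0.2, 2.4]
width: 0.129
```

>>> apply_moves(commands=[[0,0.5,0,0,0,0],[0,0.5,0,0,0,0],[0,0.5,0,0,0,0],[0,0,0,0,0,0]])

```text
clock: 9.3
position: [0.435, -0.1811, 0.0494]
ee_rot: [2.403, 2.022, 0.001]
force: [0.2, -0.3, 2.4]
width: 0.127
```

```bash
python3 - <<'E'
from h import *
togo(.4685,-.1864,.0497,-.172+np.pi/2)
im,d=vision.get_image("scene")
c=im[180:280,310:430,::-1];cv2.imwrite("pics/s7.png",cv2.resize(c,None,fx=6,fy=6,interpolation=cv2.INTER_CUBIC))
E
```

```text
t 9.3 pos [ 0.435  -0.1811  0.0494] shift cm [ 0.05  3.4  -0.03] turn [0.002 0.    0.   ] F [ 0.2 -0.3  2.4] w 0.127 j [ 0.12  0.48  0.21  2.16 -0.19  0.52  1.88]
```

View pics/s7.png

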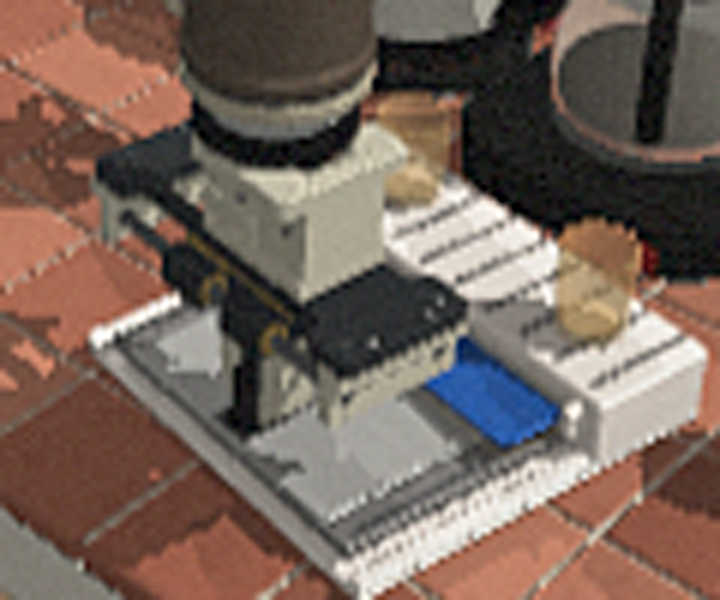

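>>> apply_moves(commands=[[0,0.5,0,0,0,0],[0,0.5,0,0,0,0],[0,0.5,0,0,0,0],[0,0.5,0,0,0,0],[0,0.4,0,0,0,0]])

```text
clock: 9.85
position: [0.4577, -0.185, 0.0492]
ee_rot: [-2.404, -2.023, 0.0]
force: [-2.5, 0.5, 1.9]
width: 0.13
```

```bash
python3 - <<'E'
from h import *
togo(.4685,-.1864,.0497,-.172+np.pi/2)
im,d=vision.get_image("scene")
c=im[180:280,310:430,::-1];cv2.imwrite("pics/s8.png",cv2.resize(c,None,fx=6,fy=6,interpolation=cv2.INTER_CUBIC))
E
```

```text
t 9.85 pos [ 0.4577 -0.185   0.0492] shift cm [ 0.05  1.09 -0.05] turn [-0. -0.  0.] F [-2.5  0.5  1.9] w 0.13 j [ 0.12  0.5   0.21  2.1  -0.19  0.55  1.87]
```

View pics/s8.png

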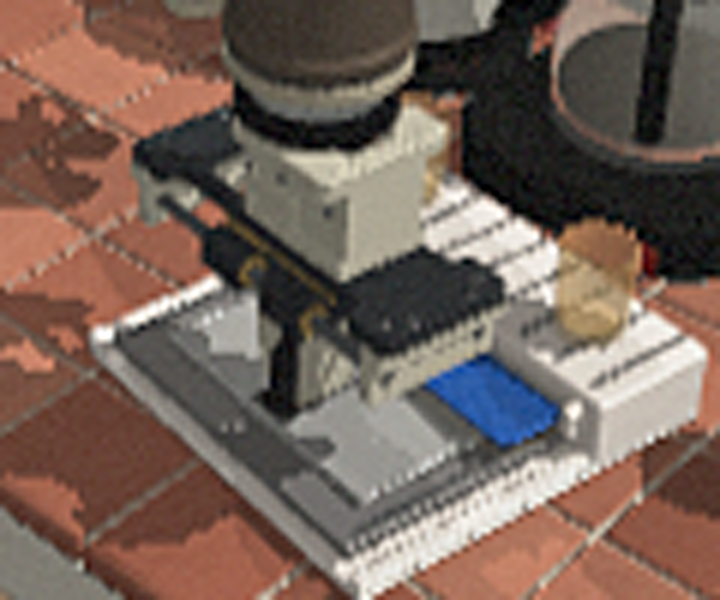

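Flap end unmoved at (508,446); about 11 mm to go. Creep to contact.

>>> apply_moves(commands=[[0,0.2,0,0,0,0],[0,0.2,0,0,0,0],[0,0.2,0,0,0,0],[0,0.1,0,0,0,0],[0,0,0,0,0,0]])

```text
clock: 10.4
position: [0.4644, -0.1862, 0.0492]
ee_rot: [2.404, 2.022, 0.0]
force: [-1.5, -0.1, 1.2]
width: 0.129
```

>>> apply_moves(commands=[[0,0.1,0,0,0,0],[0,0.1,0,0,0,0],[0,0,0,0,0,0]])

```text
clock: 10.7
position: [0.466, -0.1864, 0.0492]
ee_rot: [-2.404, -2.022, 0.0]
force: [-2.3, 0.4, 2.9]
width: 0.131
```

>>> apply_moves(commands=[[0,0.1,0,0,0,0],[0,0.1,0,0,0,0],[0,0,0,0,0,0]])

```text
clock: 11.0
position: [0.4666, -0.1862, 0.0489]
ee_rot: [-2.402, -2.02, 0.002]
force: [-6.1, 2.5, 4.4]
width: 0.129
```

>>> apply_moves(commands=[[0,0.05,0,0,0,0],[0,0,0.1,0,0,0],[0,0,0.1,0,0,0],[0,0,0.1,0,0,0],[0,0,0,0,0,0]])

```text
clock: 11.5
position: [0.4667, -0.1862, 0.0459]
ee_rot: [-2.402, -2.02, 0.002]
force: [-7.5, 2.1, 5.9]
width: 0.129
```

>>> apply_moves(commands=[[0,0,0.1,0,0,0],[0,0,0.1,0,0,0],[0,0,0,0,0,0]])

```text
clock: 11.8
position: [0.4667, -0.1862, 0.0445]
ee_rot: [-2.402, -2.02, 0.002]
force: [-10.3, 3.6, 17.9]
width: 0.129
```

```bash
python3 - <<'E'
from h import *
togo(.4685,-.1864,.0437,-.172+np.pi/2)
im,d=vision.get_image("scene")
c=im[180:280,310:430,::-1];cv2.imwrite("pics/s9.png",cv2.resize(c,None,fx=6,fy=6,interpolation=cv2.INTER_CUBIC))
E
```

```text
t 11.8 pos [ 0.4667 -0.1862  0.0445] shift cm [0.01 0.18 0.08] turn [-0.003 -0.001 -0.   ] F [-10.3   3.6  17.9] w 0.129 j [ 0.12  0.52  0.21  2.08 -0.2   0.56  1.87]
```

View pics/s9.png

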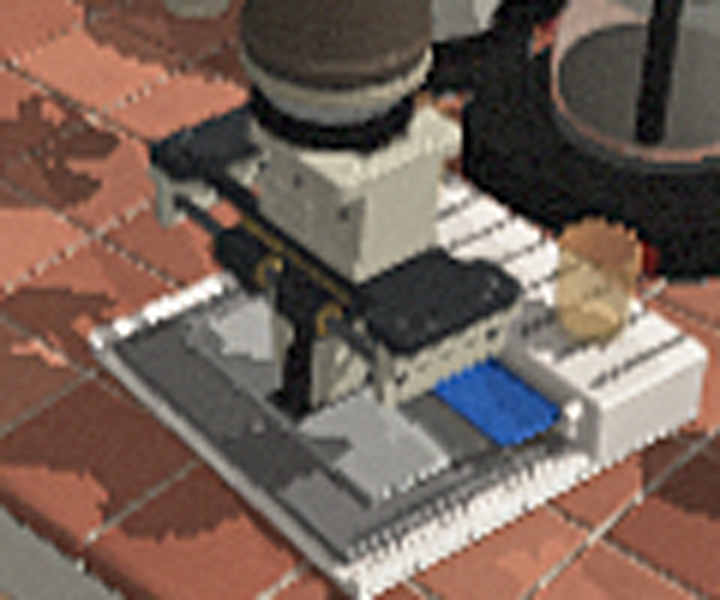

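```bash
python3 - <<'E'
from h import *
R=Ro.from_euler('z',-.172).as_matrix()
for y in(.075,-.075):
    u=proj("scene",R@np.array([-.11,y,.019])+[.5468,-.2,0]);print(((u-[310,180]+.5)*6-.5).round())
im,d=vision.get_image("top")
c=im[150:280,320:460,::-1];cv2.imwrite("pics/t9.png",cv2.resize(c,None,fx=4,fy=4,interpolation=cv2.INTER_CUBIC))
for i in range(3): print(arm.observe()["force"].round(1))
E
```

```text
[180. 333.]
[372. 500.]
[-10.5   4.9  17.7]
[-10.5   4.9  17.7]
[-10.5   4.9  17.7]
```

View pics/t9.png

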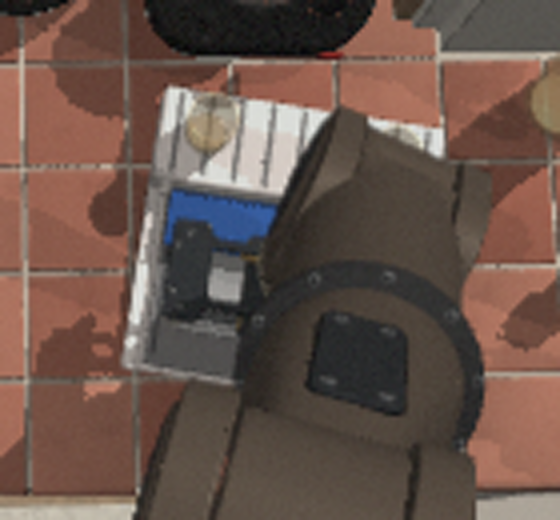

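>>> apply_moves(commands=[[0,0,0,0,0,0],[0,0,0,0,0,0],[0,0,0,0,0,0]])

```text
clock: 12.2
position: [0.4667, -0.1862, 0.0445]
ee_rot: [-2.402, -2.02, 0.002]
force: [-10.3, 4.4, 17.3]
width: 0.125
```

```bash
python3 - <<'E'
from h import *
im,d=vision.get_image("scene")
c=im[225:280,320:390,::-1];cv2.imwrite("pics/s10.png",cv2.resize(c,None,fx=11,fy=10.9,interpolation=cv2.INTER_CUBIC))
cv2.imwrite("pics/full10.png",im[:,:,::-1])
E
```

```text
(no output)
```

View pics/s10.png

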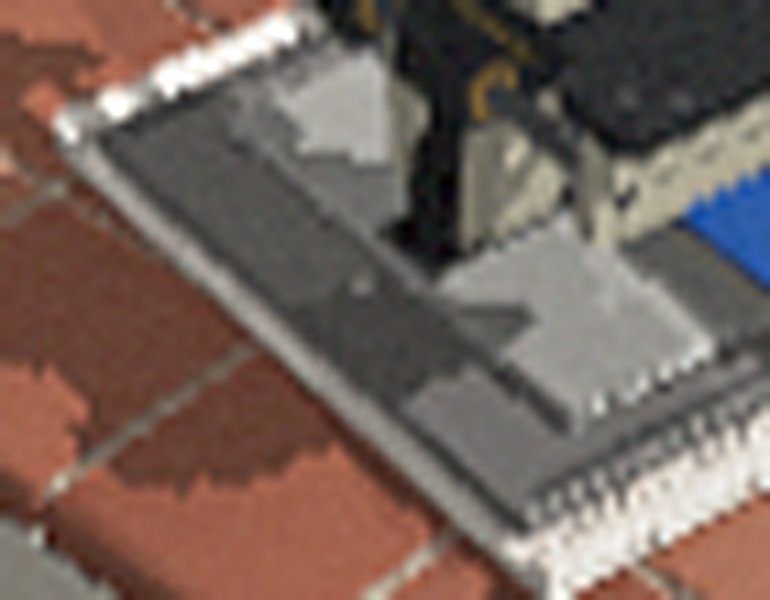

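```bash
python3 - <<'E'
from cell import arm,order
s=arm.observe();print(s["clock"],s["position"],s["force"],s["width"])
print(order.sign_off())
E
```

```text
12.25 [ 0.4667506  -0.18620349  0.04454643] [-10.36457715   4.01723936  16.86756472] 0.12707251128204008
the job is handed in; nothing more can be done
None
```

I gripped the strip by its fin, laid it on the grey bed and slid it under the blue flap until it met the stop. Then I pressed it down and handed in at about 12 s while still holding it pressed; the hand-in reports no verdict.

What the last checks showed:
- **Fully home:** about 10 N pushed back from the stop. The arm stopped about 2 mm short of the position I worked out for the stop, and the picture shows about the same gap. That is inside the 8 mm limit and could be calibration error.
- **Bed pressed:** the tool went down about 4.5–5 mm from first contact. The upward force rose to about 17 N, well over the 8 N needed, so the bed appears to be at its bottom.
- **Square and centred:** the strip's front edge lines up with the bed's to about 1–2°, and it sits about 2 mm off centre.
- **Flap and surroundings:** the visible end of the flap did not move during the slide. The parts of the two small glasses that the arm didn't hide had not moved. I did not check the mug, jug, tumbler and spoon again at the end; nothing I did came near them.

No check failed. Flatness was judged from the tool's angle (about 0.003 rad) and the pictures, not measured directly.

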